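# Clamp an air cylinder: screw to first touch, then a quarter turn

## Robot

A 7-joint arm with a two-finger parallel gripper is mounted at the origin on a cart in front of the work surface, level with it; the furniture and walls round the work are solid. World frame = base frame: x ahead of the robot, y to its left, z up, the work surface at z = 0. Lengths are in m, angles in rad, forces in N, time in s.
With the tool pointing down it reaches from about 0.35 to 0.9 m from the base axis. Payload 8.1 kg.
Tool frame: the origin (TCP) lies at the very end of the fingers, on their centre line; the grasp point (between the pads) lies 19 mm behind it (arm.tcp_to_grasp is the distance from the TCP to the grasp point, in m); z points along the fingers, y is the line along which they close (so a half turn about z gives the same grasp; the last joint's range is limited). The gripper opens to 92 mm and grips with 3 to 60 N. Pads are 19 mm wide; open, the fingers measure 130 mm over their backs; the gripper's body (75 mm by 190 mm) begins 47 mm behind the grasp point.
Start: joints at [-1.421, 0.434, 0.025, 1.573, -0.012, 1.134, -0.075], TCP at [0.156, 0.605, 0.196] pointing down, gripper open.
Joint ranges: [-2.62, 2.62], [-0.44, 2.09], [-1.27, 1.32], [0.08, 2.57], [-1.32, 4.46], [0.12, 2], [-2.74, 2.74]. Speed limits (rad/s): [2.22, 2.22, 3.01, 3.01, 3.14, 3.14, 3.14].

## Interface

Orientations are given as a rotation vector (axis times angle).
In Python, from cell import arm gives the robot as it stands.
- The arm moves only by the shell command python3 nudge.py [FORCE], which reads ROWS from standard input. ROWS is one flat JSON list of numbers that holds 1 to 10 rows one after another, with no inner brackets; each row has 5 numbers: dx, dy, dz in a scale on which 1.0 is 0.5 m, then a turn about the tool's z in normalised numbers (1 is 2 pi rad), then the opening from 0.0 (shut) to 1.0 (fully open); each row shifts and turns the commanded pose from where the row before left it, along the tool's axes as they then stand; what a row does not reach is not made up. A row lasts 1/10 s, in which the tool goes at most 0.05 m and 0.15 rad, less where a joint would pass 70% of its speed; a pose out of reach is approached as far as the arm can. The fingers move at their own pace and stop on an object; FORCE is the grip in N (left out, the last holds). Time passes only in rows, so rows that do not move let the fingers close. It prints the time, the measured TCP pose, the force, the opening and the grip force at its end. Shift and turn numbers lie between -1 and 1, and a call with a number outside is refused. Input that does not fit is refused with a message, and nothing moves.
- arm.observe(): the state, without advancing time (a new reading comes with each control period).
- arm.get_image(name): name is "scene" or "side" or "wrist"; returns a dict with "image" (480x640x3 uint8, blue, green, red), "fx", "fy", "cx", "cy" (pixels), "cam_to_world" (4x4, takes a point from camera to world coordinates); the wrist camera has in their place "mount" (4x4, takes a point from camera to tool coordinates, whose origin is the TCP and whose axes are the flange's). Camera axes: x right, y down, z forward; pixel columns grow to the right and rows downward; lengths in m; the calibration is good to about 2 mm. A picture is of the moment at which its call begins: read the wrist's pose just before it. There is no depth.
- arm.sign_off(): hands the job in; it is judged then, once.
The state is a dict: "clock": time; "joints": joint angles; "dq": joint speeds; "joint_efforts": joint torques, N m; "position": TCP position; "ee_rot": TCP orientation; "force": force on the tool from outside, world axes, zero at the start; "ft_torque": the same for the moment, N m; "width": opening from 0.0 (shut) to 1.0 (fully open); "gripper_force": force on a finger pad.
Only numpy, scipy, OpenCV 4.12 (cv2) and the standard library are available. Lean on these libraries where they do the work, as an engineer would, in place of code of your own. Each camera call takes 0.05 s, during which the arm holds its last target. There are 200 camera calls.

## Task

Clamp the air cylinder that lies in the leaning clamp: turn the clamp's black knob clockwise until the foot just touches the cylinder, then tighten it by a quarter of a turn more, no further, and let go. Leave the cylinder in its cradle and the other things on the cart where they are.

Things in the scene. Friction and masses are not known exactly. Their poses are not given: they have to be found in the camera images.
- cradle: Grey base plate 170 x 150 x 12 mm, fixed to the cart, with a sloping steel bed 130 mm long. Origin: underside of the plate, below the middle of the bed; z up, y along the bed. The bed is turned 25 degrees about y: its normal u = (-sin 25, 0, cos 25) in these axes leans to -x, roughly towards the robot. A lip 18 mm high on its low (-x) side stops the work sliding off.
- bed_mid (a point): Middle of the bed's face, (0, 0, 58 mm) from the cradle's origin; axes as the bed: z = u, normal to the bed, y along the bed. The screw's axis starts here and runs along z, so screw and knob lean 25 degrees from vertical, the knob towards the robot.
- clamp_frame: Grey C-shaped frame fixed on the plate's +x side, reaching over the bed; origin and axes as the cradle. Its boss round the screw (38 mm diameter) ends 113 mm from the bed along u. The screw turns a foot 36 mm in diameter; a lock nut set its length by hand, differently each time (4.5 mm spread), so the knob angle at first touch must be felt: 0.5 to 3.4 rad after the start.
- knob_grip (a point): Centre of the knob on the screw axis: a black bar 100 mm long, 14 thick, 26 high on a hub 30 mm in diameter; the point is 10 mm under its top, 16 above its lower edge. x along the bar, y across it, z = u. 158 mm from the bed along u when the joint reads 0; moves 16 mm towards the bed per turn (2.55 mm per rad). The bar may be gripped, or pushed at an end.
- clamp_knob (a joint): Knob angle in rad, 0 (backed off; 0 to 1 at the start) to 6.4; grows clockwise seen from the knob's end, which lowers the foot; stays where left. Turning takes a steady 0.07 N m (2 N pushed 36 mm from the axis); the foot's spring is pre-loaded, so from first touch it rises to about 0.4 N m (10 N) within 0.3 rad, then by 0.24 N m per rad; varies 20 %.
- air_cylinder: The work: pneumatic cylinder 217 mm long with a 42 x 42 mm square body, lying in the cradle along the base's y with its lower side on the bed. Origin: middle of its underside; y along it, z away from the bed (= u). 0.4 to 0.8 kg.
- pressure_gauge: Bystander: round gauge 88 x 63 x 24 mm lying near the cradle; origin in the middle of its underside.
- ball_valve: Bystander: ball valve with lever, 52 x 138 x 77 mm, near the cradle; origin at its underside.
- tee: Bystander: brass pipe tee 56 x 66 x 45 mm, near the end of the cylinder; origin in the middle of its underside.
- wrench: Bystander: flat wrench 41 x 210 x 9 mm at the near edge of the cart; origin in the middle of its underside.

How it is judged:
On the way, in this order (a step that is already met when the one before it is completed fails the run):
1. the foot touches the cylinder (contact force between clamp_frame and air_cylinder above 4 N), for 0.1 s.
2. the foot presses with the force of about a quarter turn after the touch (contact force between clamp_frame and air_cylinder between 31 and 49 N), for 0.3 s.
At the end, for the whole second after the job is handed in: The foot presses on the cylinder with 31 to 49 N (about 65 to 135 degrees past first touch; a quarter turn gives about 38 N), the knob is let go, and the cylinder rests flat on the bed within 8 mm of where it lay (all of step 2 and distance of air_cylinder from where it was at the start of the episode below 0.008 m and angle between the z axis of air_cylinder and the z axis of knob_grip, either way round below 0.08 rad and linear speed of air_cylinder below 0.02 m/s).
It fails at once if the clamp is overtightened (foot force above 58 N, nearly half a turn past touch) (contact force between clamp_frame and air_cylinder above 58 N).
It fails at once if the pressure gauge is pushed more than 30 mm (distance of pressure_gauge from where it was at the start of the episode above 0.03 m).
It fails at once if the ball valve is pushed more than 30 mm (distance of ball_valve from where it was at the start of the episode above 0.03 m).
It fails at once if the tee is pushed more than 30 mm (distance of tee from where it was at the start of the episode above 0.03 m).
It fails at once if the wrench is pushed more than 30 mm (distance of wrench from where it was at the start of the episode above 0.03 m).
It also fails if it takes over 54 s, if anything falls off the work surface, if the arm or the gripper's body presses on something with over 40 N, if the wrist force passes 120 N, or if a joint passes its speed limit or range.

## Working session

There is one attempt and no reset: what is moved stays moved. The work goes in short steps, Python scripts to look and compute and a shell command to move; the robot and the scene stay as the last step left them, time stands still between calls to the robot, and variables do not carry over. Pictures are saved under pics/ and viewed, at most 10 in all, crops included, and the job is handed in when it is done.

```bash
ls; mkdir -p pics; python3 - <<'E'
from cell import arm
import cv2,numpy as np
print(arm.observe())
for n in("scene","side"):
    d=arm.get_image(n); cv2.imwrite(f"pics/{n}0.png",d["image"]); np.savez(f"{n}0.npz",**d); print(n,d["fx"],d["fy"],d["cx"],d["cy"],np.round(d["cam_to_world"],3).tolist())
E
```

```text
cell.py
nudge.py
pics
{'clock': 0.0, 'joints': array([-1.42059412,  0.43519965,  0.02496269,  1.57412862, -0.01155108,
        1.133997  , -0.07514247]), 'dq': array([ 0.00010298,  0.00036232, -0.00042567, -0.00068925, -0.0011243 ,
        0.00098845, -0.000711  ]), 'joint_efforts': array([ 7.88345769e-04, -6.67857170e+01,  9.85405035e-01, -3.14460397e+01,
       -6.05108030e-02,  4.34252957e-02,  1.83995967e-04]), 'position': array([0.15625207, 0.60455707, 0.19474721]), 'ee_rot': array([-3.96170548e-01, -3.11649479e+00,  2.49561371e-03]), 'force': array([ 0.55919609, -0.20687213, -0.32634428]), 'ft_torque': array([ 0.00590633,  0.01539436, -0.01984699]), 'gripper_force': 0.0, 'width': 0.9974412170127671}
scene 464.64448189826885 464.64448189826885 322.97015564421014 237.1385629783417 [[0.85, -0.393, 0.351, 0.263], [-0.527, -0.609, 0.593, -0.55], [-0.019, -0.689, -0.725, 0.799], [0.0, 0.0, 0.0, 1.0]]
side 435.12237604924667 435.12237604924667 323.35523040819504 243.01251941166836 [[-0.998, -0.025, 0.058, 0.495], [-0.062, 0.574, -0.816, 0.784], [-0.013, -0.818, -0.575, 0.69], [0.0, 0.0, 0.0, 1.0]]
```

View pics/scene0.png

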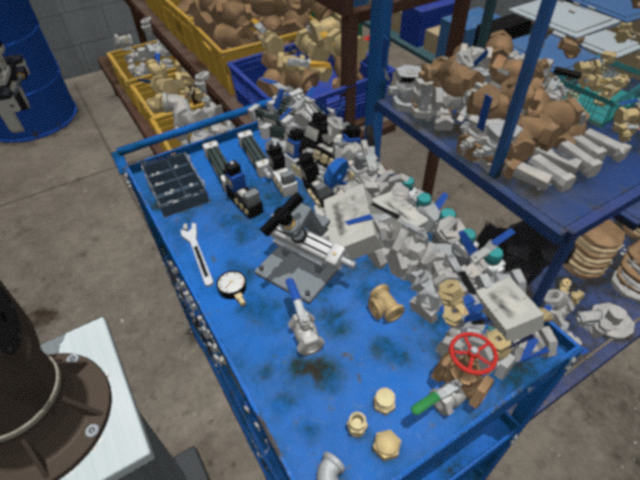

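View pics/side0.png

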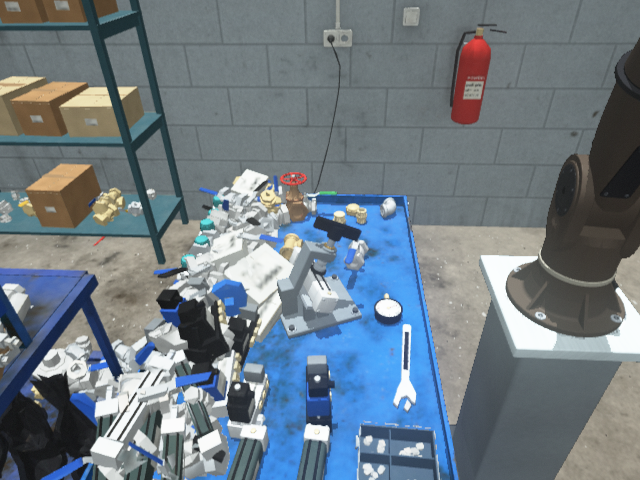

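Both views show the clamp: the black knob bar is at about (283,213) in the scene view and (337,229) in the side view. The plate corners and gauge are visible too. I'll zoom in on both.

```bash
python3 - <<'E'
import cv2,numpy as np
a=cv2.imread("pics/scene0.png")[180:310,250:360];b=cv2.imread("pics/side0.png")[205:345,270:370]
a=cv2.resize(a,(400,473),interpolation=cv2.INTER_CUBIC);b=cv2.resize(b,(400,560),interpolation=cv2.INTER_CUBIC)
c=np.zeros((560,800,3),np.uint8);c[:473,:400]=a;c[:,400:]=b;cv2.imwrite("pics/crop0.png",c)
E
```

```text
(no output)
```

View pics/crop0.png

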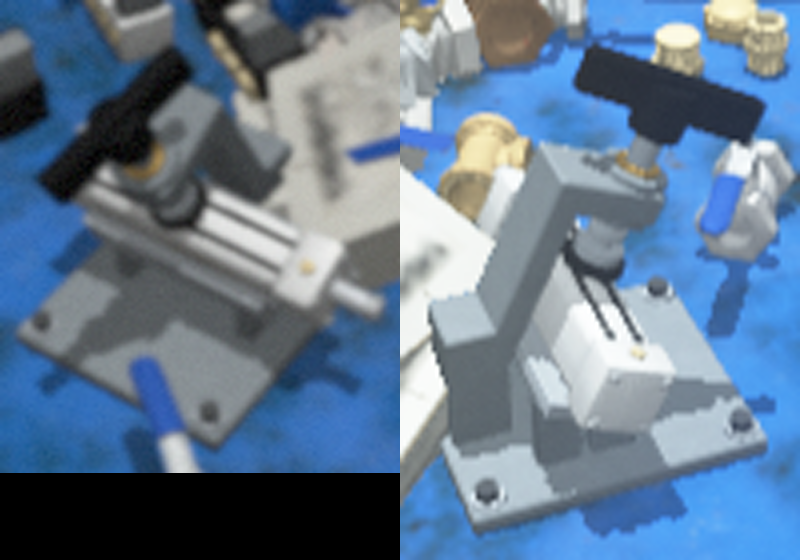

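The crop shows the bar's ends clearly in both views, along with three or four plate corners in each: scene (18,335), (213,440), (335,318); side (470,517), (768,440), (668,285). I'll cast rays through these.

```bash
cat > h.py <<'E'
import numpy as np
def ray(n,p):
    d=np.load(n+"0.npz");T=d["cam_to_world"];v=T[:3,:3]@[(p[0]-d["cx"])/d["fx"],(p[1]-d["cy"])/d["fy"],1];return T[:3,3],v/np.linalg.norm(v)
def plane(n,p,z):
    o,v=ray(n,p);return o+v*(z-o[2])/v[2]
def tri(p,q):
    a,u=ray("scene",p);b,v=ray("side",q);s=np.linalg.lstsq(np.c_[u,-v],b-a,rcond=None)[0]
    P,Q=a+u*s[0],b+v*s[1];return (P+Q)/2,np.linalg.norm(P-Q)
def proj(n,X):
    d=np.load(n+"0.npz");T=np.linalg.inv(d["cam_to_world"]);c=T[:3,:3]@X+T[:3,3];return np.array([d["fx"]*c[0]/c[2]+d["cx"],d["fy"]*c[1]/c[2]+d["cy"]])
S=lambda x,y:(250+(x+.5)/3.636-.5,180+(y+.5)/3.636-.5)
D=lambda x,y:(270+(x-400+.5)/4-.5,205+(y+.5)/4-.5)
E
python3 - <<'E'
from h import *
np.set_printoptions(precision=4,suppress=True)
for c in[(18,328),(213,438),(335,318)]:print("sc",plane("scene",S(*c),.012))
for c in[(472,518),(768,438),(668,285)]:print("sd",plane("side",D(*c),.012))
print("bolts sc",[plane("scene",S(*c),.015) for c in[(40,320),(209,411)]])
print("bolts sd",[plane("side",D(*c),.015) for c in[(486,489),(740,419),(657,287)]])
# bar end silhouettes: top/bottom corners
print(tri(S(52,190),D(758,118)),tri(S(177,68),D(583,68)))
E
```

```text
sc [0.4662 0.0901 0.012 ]
sc [ 0.5242 -0.0434  0.012 ]
sc [ 0.6315 -0.0069  0.012 ]
sd [0.6171 0.1543 0.012 ]
sd [0.4621 0.0876 0.012 ]
sd [ 0.5218 -0.0418  0.012 ]
bolts sc [array([0.4794, 0.0861, 0.015 ]), array([ 0.5309, -0.0278,  0.015 ])]
bolts sd [array([0.6118, 0.1362, 0.015 ]), array([0.4775, 0.0765, 0.015 ]), array([ 0.5283, -0.036 ,  0.015 ])]
(array([0.4751, 0.0248, 0.1819]), np.float64(0.004251727681673328)) (array([0.5615, 0.0366, 0.2165]), np.float64(0.003438143602701018))
```

The manual's scale: shifts go in shares of 0.5 m and turns go in shares of 2 pi rad. Converting my numbers, -0.05 m / 0.5 = -0.1, -0.02 m / 0.5 = -0.04.

```bash
cat > g.py <<'E'
import numpy as np
from scipy.spatial.transform import Rotation as R
np.set_printoptions(precision=4,suppress=True)
psi=np.radians(23.6);c,s=np.cos(np.radians(25)),np.sin(np.radians(25))
ex=np.array([np.cos(psi),np.sin(psi),0]);e2=np.array([-ex[1],ex[0],0]);e3=np.array([0,0,1.])
e1=c*ex+s*e3;u=-s*ex+c*e3
C0=np.array([.518,.031,.199]);PHI0=15.
def tgt(phi,off,r=.036,down=.005,turned=0.):
    "TCP and yaw of tool y; phi deg, off = behind the bar's centre line; turned = knob turn since start, rad"
    p=np.radians(phi);n=-np.cos(p)*e1+np.sin(p)*e2;m=np.sin(p)*e1+np.cos(p)*e2
    return C0-.00255*turned*u+r*n-off*m-[0,0,down],np.arctan2(m[1],m[0])
def go(P,yaw,st):
    M=R.from_rotvec(st["ee_rot"]).as_matrix();d=M.T@(P-st["position"])
    y=np.arctan2(M[1,1],M[0,1]);t=(y-yaw+np.pi)%(2*np.pi)-np.pi
    return d,t
E
python3 - <<'E'
from g import *; from cell import arm
st=arm.observe();P,y=tgt(15,.042);print(P,np.degrees(y));print(go(P+[0,0,.13],y,st))
from h import *
print("gauge",plane("scene",(231,285),.02))
E
echo '[0,0,-0.1,0,0,0,0,-0.1,0,0,0,0,-0.04,0,0]' | python3 nudge.py
```

```text
[ 0.4926 -0.0142  0.1747] 99.95026817158804
(array([-0.4805, -0.5152, -0.1091]), np.float64(-0.4265094650941097))
gauge [0.4037 0.0732 0.02  ]
clock: 0.4
position: [0.1567, 0.6065, 0.3203]
ee_rot: [0.396, 3.116, 0.009]
force: [0.4, 1.8, 0.7]
width: 0.79
gripper_force: 0.0
```

Scaled: -0.034 m / 0.5 = -0.068, -0.031 m / 0.5 = -0.062.

```bash
echo '[-0.062,-0.068,0,0,0,-0.062,-0.068,0,0,0,-0.062,-0.068,0,0,0,-0.062,-0.068,0,0,0,-0.062,-0.068,0,0,0,-0.062,-0.068,0,0,0,-0.062,-0.068,0,0,0,-0.062,-0.068,0,0,0,-0.062,-0.068,0,0,0,-0.062,-0.068,0,0,0]' | python3 nudge.py
python3 -c "
from g import *; from cell import arm
st=arm.observe();P,y=tgt(15,.042);print(go(P+[0,0,.13],y,st),st['joints'])"
```

```text
clock: 1.4
position: [0.3717, 0.1964, 0.3154]
ee_rot: [-0.396, -3.116, -0.0]
force: [0.9, -0.1, -0.8]
width: 0.004
gripper_force: 0.0
(array([-0.1697, -0.1737,  0.0107]), np.float64(-0.42649229870865213)) [-0.9338 -0.0133  0.3207  1.8497  0.0041  1.3045  0.7038]
```

Scaled: -0.031 m / 0.5 = -0.062, -0.03 m / 0.5 = -0.06, -0.142 rad / 6.2832 = -0.0226.

```bash
echo '[-0.06,-0.062,0,0,0,-0.06,-0.062,0,0,0,-0.06,-0.062,0,0,0,-0.06,-0.062,0,0,0,-0.06,-0.062,0,0,0,-0.04,-0.038,0,0,0,0,0,0,-0.0226,0,0,0,0,-0.0226,0,0,0,0,-0.0226,0,0,0,0,0,0]' | python3 nudge.py
python3 - <<'E'
from g import *; from cell import arm; import cv2
st=arm.observe();P,y=tgt(15,.042);print(go(P,y,st),st['joints'],st['force'],st['ft_torque'])
d=arm.get_image("wrist");cv2.imwrite("pics/w1.png",d["image"]);np.savez("w1.npz",ee=st["ee_rot"],pos=st["position"],**d)
s=arm.get_image("side")["image"];cv2.imwrite("pics/side1.png",s)
cv2.imwrite("pics/c1.png",np.hstack([cv2.resize(d["image"],(400,300)),cv2.resize(s[160:340,220:460],(400,300))]))
E
```

```text
clock: 2.4
position: [0.4922, -0.0128, 0.3152]
ee_rot: [0.275, -3.129, 0.0]
force: [-0.3, -0.8, 0.5]
width: 0.006
gripper_force: 0.0
(array([-0.0002, -0.0015,  0.1405]), np.float64(0.0015219837564233174)) [-0.5764  0.1268  0.5709  1.7235 -0.0707  1.3125  1.755 ] [-0.2695 -0.8429  0.5084] [ 0.0937  0.0479 -0.0292]
```

View pics/c1.png

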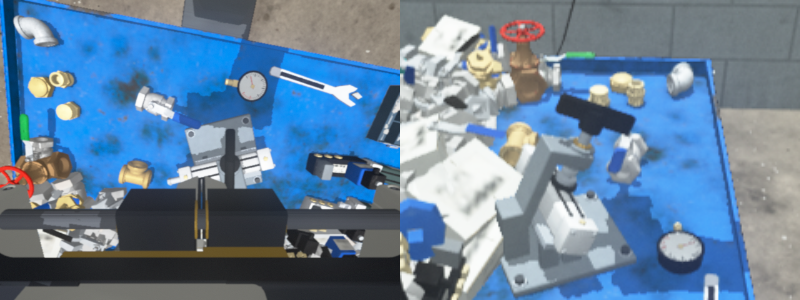

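The wrist view (left) shows the closed fingers at about (201,215), to the left of the bar at (230,150), which runs straight along tool x. So they're behind the bar on the push side with a clear way down.

Scaled: 0.04 m / 0.5 = 0.08, 0.02 m / 0.5 = 0.04.

```bash
echo '[0,0,0.08,0,0,0,0,0.08,0,0,0,0,0.08,0,0,0,0,0.04,0,0,0,0,0,0,0,0,0,0,0,0]' | python3 nudge.py; echo '[0,0.012,0,0,0,0,0.012,0,0,0,0,0,0,0,0]' | python3 nudge.py; echo '[0,0.01,0,0,0,0,0,0,0,0]' | python3 nudge.py ; echo '[0,0.01,0,0,0,0,0,0,0,0]' | python3 nudge.py
```

```text
clock: 3.1
position: [0.4928, -0.0126, 0.1761]
ee_rot: [-0.268, 3.13, -0.0]
force: [0.6, -0.7, 0.5]
width: 0.01
gripper_force: 0.0
clock: 3.4
position: [0.4908, 0.0007, 0.1764]
ee_rot: [-0.274, 3.128, 0.001]
force: [-0.2, 0.8, -0.4]
width: 0.006
gripper_force: 0.0
clock: 3.6
position: [0.4896, 0.005, 0.1758]
ee_rot: [-0.273, 3.129, 0.001]
force: [-0.1, -0.4, 0.2]
width: 0.002
gripper_force: 0.0
clock: 3.8
position: [0.4886, 0.0097, 0.1755]
ee_rot: [0.273, -3.13, -0.0]
force: [0.1, -0.1, -0.1]
width: 0.008
gripper_force: 0.0
```

Scaled: 0.003 m / 0.5 = 0.006.

```bash
for i in 1 2; do echo '[0,0.006,0,0,0,0,0,0,0,0]' | python3 nudge.py|egrep 'pos|force: \['; done; echo '[0,0.006,0,0,0,0,0,0,0,0]' | python3 nudge.py|egrep 'pos|force: \['
python3 - <<'E'
from cell import arm; import cv2,numpy as np
d=arm.get_image("wrist")["image"];s=arm.get_image("side")["image"]
cv2.imwrite("pics/c2.png",np.hstack([cv2.resize(d[180:420,200:520],(400,300)),cv2.resize(s[190:310,270:430],(400,300))]))
E
```

```text
position: [0.4881, 0.0124, 0.1755]
force: [0.1, 0.5, -0.1]
position: [0.4876, 0.0154, 0.1755]
force: [0.4, -0.1, 0.6]
position: [0.4871, 0.0183, 0.1755]
force: [-0.4, -0.1, -0.2]
```

View pics/c2.png

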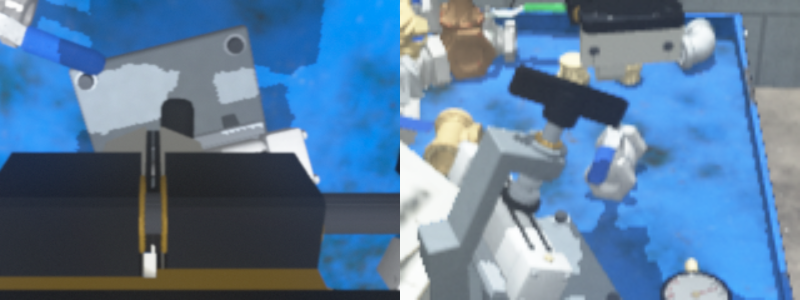

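The fingers are thin here and sit just left of the bar end at wrist (178,120), with a small gap still left. The side view shows them behind the bar. I'll keep going.

Scaled: 0.004 m / 0.5 = 0.008.

```bash
echo '[0,0.008,0,0,0,0,0,0,0,0]' | python3 nudge.py|egrep 'pos|force: \['; echo '[0,0.008,0,0,0,0,0,0,0,0]' | python3 nudge.py|egrep 'pos|force: \[';python3 -c "
from cell import arm;s=arm.observe();print(s['force'],s['ft_torque'])"
```

```text
position: [0.4864, 0.0225, 0.1755]
force: [0.1, -0.2, -0.2]
position: [0.4857, 0.0264, 0.1755]
force: [0.2, 0.2, 0.3]
[0.22960125 0.22276443 0.34770991] [0.02931277 0.00888361 0.00566083]
```

```bash
python3 - <<'E'
from g import *; from h import *; import cv2
d=np.load("w1.npz");Rm=R.from_rotvec(d["ee"]).as_matrix();W=np.eye(4);W[:3,:3]=Rm;W[:3,3]=d["pos"];T=W@d["mount"]
print(d["mount"])
im=d["image"];m=(im.max(2)<60).astype(np.uint8)
m[330:]=0;n,l,st,ce=cv2.connectedComponentsWithStats(m)
for i in range(1,n):
    if st[i,4]>400:print(st[i],ce[i])
def pl(p,z):
    v=T[:3,:3]@[(p[0]-d["cx"])/d["fx"],(p[1]-d["cy"])/d["fy"],1];o=T[:3,3];return o+v*(z-o[2])/v[2]
for p,z in[((371,186),.19),((368,240),.21)]:print(p,pl(p,z))
for ph,r in((15,.05),(15,0),(15,-.05)):
    P,_=tgt(ph,0,r,0);q=np.linalg.inv(T)@np.r_[P,1];print(r,P,q[0]/q[2]*d["fx"]+d["cx"],q[1]/q[2]*d["fy"]+d["cy"],proj("scene",P),proj("side",P))
cv2.imwrite("pics/c3.png",cv2.resize(im[160:340,280:520],(800,600)))
E
```

```text
[[-0.0014 -0.9552 -0.2961  0.0803]
 [ 1.     -0.0012 -0.0006  0.0007]
 [ 0.0003 -0.2961  0.9552 -0.188 ]
 [ 0.      0.      0.      1.    ]]
[578 269  39  32 620] [595.0129 283.6645]
[ 333  302  119   28 2644] [383.396  317.4054]
[ 193  304  119   26 2434] [254.1237 318.7416]
(371, 186) [0.4522 0.0241 0.19  ]
(368, 240) [0.4953 0.0282 0.21  ]
0.05 [0.4727 0.0253 0.1786] 365.9701938814819 206.34810270159775 [261.8091 233.917 ] [359.2288 235.336 ]
0 [0.518 0.031 0.199] 364.2878244884136 260.6194433620423 [280.9    215.0355] [337.582 228.155]
-0.05 [0.5633 0.0367 0.2194] 362.54165023713006 316.9490568431018 [299.7947 196.3479] [315.263 220.751]
```

View pics/c3.png

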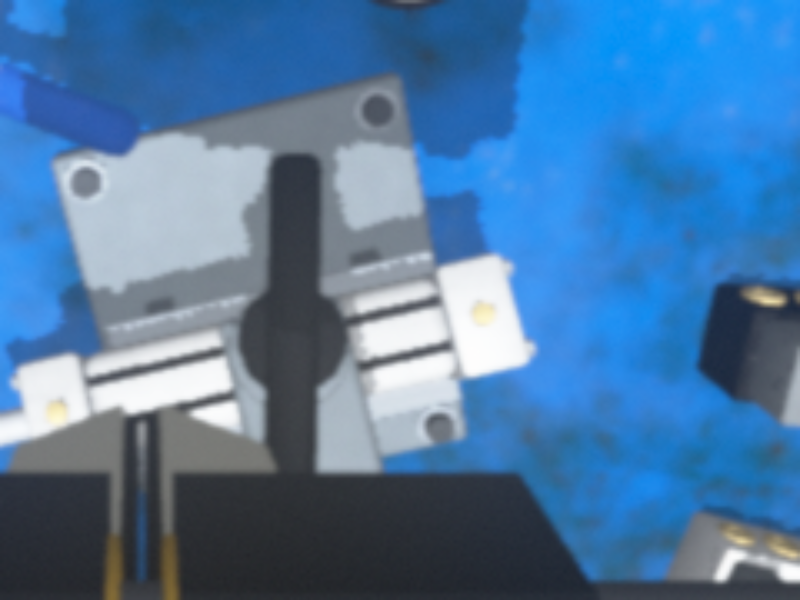

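The bar's near end is at full-frame (368,208) and the hub at (368,262). Both are within about 3 px of my prediction, so the geometry holds. Next I'll check whether the bar is already moving.

```bash
python3 - <<'E'
from cell import arm; import cv2,numpy as np
d=arm.get_image("wrist")["image"];s=arm.get_image("scene")["image"]
cv2.imwrite("pics/c4.png",np.hstack([cv2.resize(d[180:420,200:520],(400,300)),cv2.resize(s[160:280,210:370],(400,300))]))
E
```

```text
(no output)
```

View pics/c4.png

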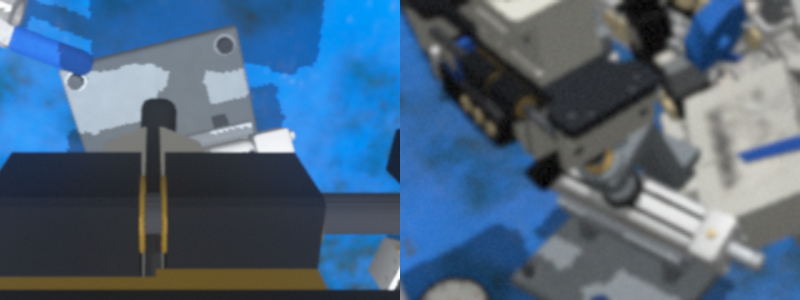

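Scaled: 0.004 m / 0.5 = 0.008.

```bash
for i in 1; do echo '[0,0.008,0,0,0,0,0,0,0,0]' | python3 nudge.py|egrep 'pos|force: \['; python3 -c "
from cell import arm;s=arm.observe();print(s['force'],s['ft_torque'])"; done;  echo '[0,0.008,0,0,0]' | python3 nudge.py|egrep 'pos|force: \[';echo '[0,0.008,0,0,0]' | python3 nudge.py|egrep 'pos|force: \['
python3 - <<'E'
from cell import arm; import cv2,numpy as np
D=arm.get_image("wrist");d=D["image"];s=arm.get_image("side")["image"];print(D["fx"],D["cy"])
cv2.imwrite("pics/c5.png",np.hstack([cv2.resize(d[220:400,250:410],(400,450)),cv2.resize(s[180:315,290:410],(400,450))]))
E
```

```text
position: [0.485, 0.0303, 0.1755]
force: [-0.2, -0.1, -0.7]
[-0.23131427 -0.06049751 -0.72445834] [0.06651865 0.0065424  0.00885477]
position: [0.4844, 0.0335, 0.1755]
force: [-0.1, -0.1, 0.2]
position: [0.4836, 0.0379, 0.1755]
force: [0.1, -0.5, -0.2]
358.9173465139847 240.43059356840226
```

View pics/c5.png

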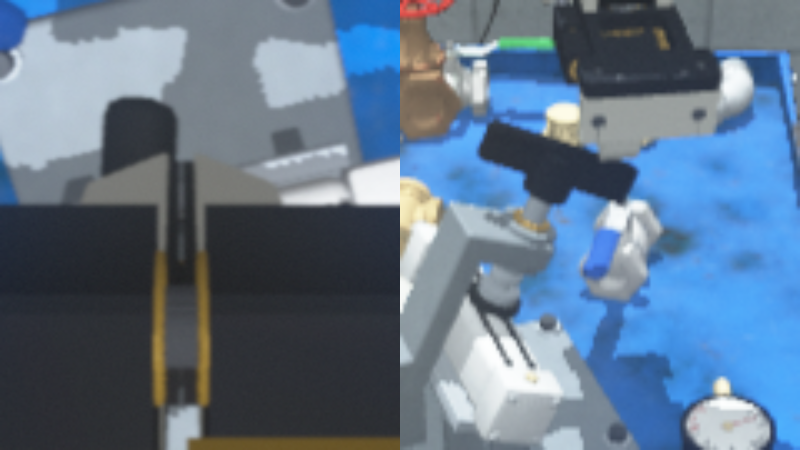

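```bash
python3 - <<'E'
from h import *; from g import *; from cell import arm
st=arm.observe();p=st["position"];print(p)
for dz in(0,.02,.04,.066):
    q=proj("side",p+[0,0,dz]);s=proj("scene",p+[0,0,dz]);print(dz,q,(q-[290,180])*400/120+[400,0],s)
for r in(.036,.05):
  for z in(0,):
    P=tgt(15,0,r,0)[0];q=proj("side",P);print(r,P,(q-[290,180])*400/120+[400,0])
E
```

```text
[0.4836 0.0385 0.1755]
0 [353.9693 239.989 ] [613.231  199.9634] [264.0216 228.6037]
0.02 [354.2381 231.9664] [614.127  173.2212] [262.8261 221.0474]
0.04 [354.5139 223.7343] [615.0464 145.7811] [261.5898 213.2331]
0.066 [354.8834 212.706 ] [616.278  109.0199] [259.918  202.6666]
0.036 [0.4854 0.0269 0.1843] [610.7789 177.8239]
0.05 [0.4727 0.0253 0.1786] [630.7626 184.4532]
```

The side view shows the bar in its old place while the reported TCP lies past it. I'll brighten the side view and compare it with the first one to see the dark fingertips.

```bash
python3 - <<'E'
from cell import arm; import cv2,numpy as np
s=arm.get_image("side")["image"];a=cv2.imread("pics/side0.png");w=arm.get_image("wrist")["image"]
f=lambda i:(255*(np.clip(cv2.resize(i,(400,300),interpolation=cv2.INTER_CUBIC)/255.,0,1)**.45)).astype(np.uint8)
b=arm.get_image("scene")["image"]
cv2.imwrite("pics/c6.png",np.vstack([np.hstack([f(a[200:260,310:390]),f(s[200:260,310:390])]),np.hstack([f(w[240:360,250:410]),f(b[170:260,225:345])])]))
E
```

```text
(no output)
```

View pics/c6.png

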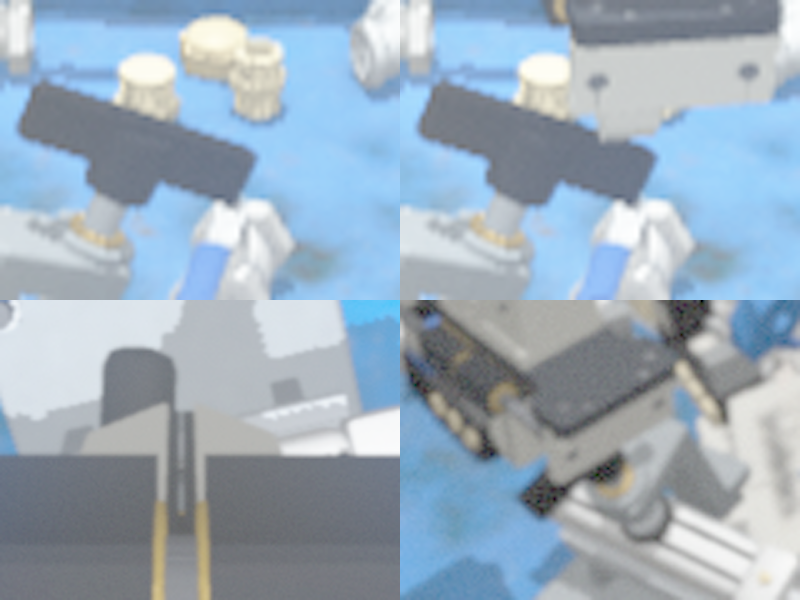

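The brightened views show that the beige fingertip ends about 30 mm above the reported TCP and passed over the bar, which hasn't moved. I'll back off, change the opening and check how the tip's position depends on it.

The manual's scale: shifts go in shares of 0.5 m and turns go in shares of 2 pi rad. Converting my numbers, -0.04 m / 0.5 = -0.08, -0.03 m / 0.5 = -0.06.

```bash
cat > snap.py <<'E'
import sys
from h import *; from cell import arm; import cv2
p=arm.observe()["position"];im=arm.get_image("side")["image"];q=proj("side",p)
if len(sys.argv)>2: im=arm.get_image("wrist")["image"][180:420,160:480]
else:
    for dz in(0,.019,.066): cv2.circle(im,tuple(np.round(proj("side",p+[0,0,dz])).astype(int)),1,(0,0,255),-1)
    im=im[120:270,280:480]
cv2.imwrite(sys.argv[1],cv2.resize((255*(im/255.)**.6).astype(np.uint8),(400,300),interpolation=cv2.INTER_CUBIC))
E
echo '[0,0,-0.06,0,0,0,0,-0.06,0,0,0,-0.08,0,0,0,0,-0.06,0,0,0,0,0,0,0,0]' | python3 nudge.py|egrep pos;python3 snap.py pics/o0.png
echo '[0,0,0,0,0.4,0,0,0,0,0.4,0,0,0,0,0.4,0,0,0,0,0.4]' | python3 nudge.py|egrep width;python3 snap.py pics/o4.png
echo '[0,0,0,0,1,0,0,0,0,1,0,0,0,0,1,0,0,0,0,1,0,0,0,0,1]' | python3 nudge.py|egrep width;python3 snap.py pics/o10.png;python3 snap.py pics/ow.png w
python3 - <<'E'
import cv2,numpy as np
r=lambda n:cv2.imread(f"pics/{n}.png")
cv2.imwrite("pics/m.png",np.vstack([np.hstack([r("o0"),r("o4")]),np.hstack([r("o10"),r("ow")])]))
E
```

```text
position: [0.4961, -0.036, 0.2361]
width: 0.301
width: 0.779
```

View pics/m.png

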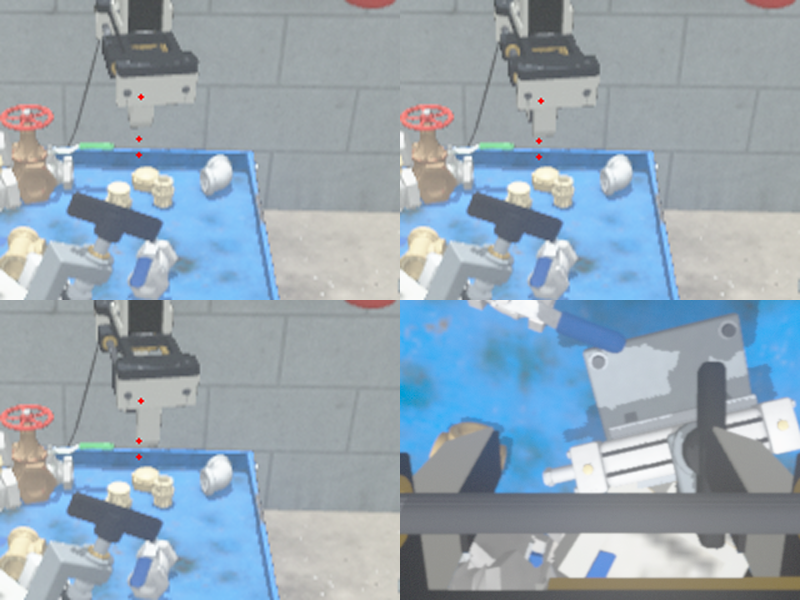

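The dots mark the reported TCP, grasp point and body start. At every opening, the visible fingertip lies about 30–50 mm short of the reported TCP. I'll measure that by touch, lowering the closed fingers gently onto the bar's top, which is at a known height.

```bash
sed -i 's/C0=.*;PHI0/C0=np.array([.518,.033,.199]);PHI0/' g.py; echo '[0,0,0,0,0,0,0,0,0,0,0,0,0,0,0,0,0,0,0,0,0,0,0,0,0,0,0,0,0,0,0,0,0,0,0,0,0,0,0,0]' | python3 nudge.py|egrep 'wid|pos'
python3 -c "
from g import *; from cell import arm
st=arm.observe();P,y=tgt(15,0,.036,0);P[2]=.180;print(P,go(P,y,st))"
```

```text
position: [0.4957, -0.0313, 0.2355]
width: 0.315
[0.4854 0.0289 0.18  ] (array([-0.0002,  0.0611,  0.0555]), np.float64(-0.0005276100914155535))
```

```bash
echo '[0,0.06,0,0,0,0,0.062,0,0,0,0,0,0.04,0,0,0,0,0.04,0,0,0,0,0.03,0,0,0,0,0,0,0,0,0,0,0,0]' | python3 nudge.py|egrep 'wid|pos|ce: \['; for i in 1; do echo '[0,0,0.01,0,0,0,0,0,0,0]' | python3 nudge.py|egrep 'pos|ce: \['; echo '[0,0,0.008,0,0,0,0,0,0,0]' | python3 nudge.py|egrep 'pos|ce: \[';echo '[0,0,0.008,0,0,0,0,0,0,0]' | python3 nudge.py|egrep 'pos|ce: \['; done
```

```text
position: [0.4854, 0.0286, 0.1808]
force: [0.2, 0.2, -0.5]
width: 0.003
position: [0.4854, 0.0288, 0.1757]
force: [-0.1, -0.3, -0.5]
position: [0.4851, 0.0288, 0.1713]
force: [-0.7, -0.1, 0.1]
position: [0.4859, 0.0289, 0.1689]
force: [-6.8, 0.3, 20.6]
```

The touch came at TCP z ≈ 0.170, where the bar's top should be about 0.196. So the real tip is about 26 mm behind the reported TCP. I'll go behind the bar again, about 14 mm deeper than the touch.

Scaled: -0.042 m / 0.5 = -0.084, -0.02 m / 0.5 = -0.04.

```bash
echo '[0,0,-0.04,0,0,0,-0.084,0,0,0,0,0,0,0,0,0,0,0.03,0,0,0,0,0.032,0,0,0,0,0,0,0]' | python3 nudge.py|egrep 'pos|ce: \['; echo '[0,0.012,0,0,0,0,0.012,0,0,0,0,0,0,0,0]' | python3 nudge.py|egrep 'pos|ce: \['; echo '[0,0.008,0,0,0,0,0,0,0,0]' | python3 nudge.py|egrep 'pos|ce: \[';echo '[0,0.008,0,0,0,0,0,0,0,0]' | python3 nudge.py|egrep 'pos|ce: \['; echo '[0,0.008,0,0,0,0,0,0,0,0]' | python3 nudge.py|egrep 'pos|ce: \['; echo '[0,0.008,0,0,0,0,0,0,0,0]' | python3 nudge.py|egrep 'pos|ce: \['
```

```text
position: [0.491, -0.0127, 0.1549]
force: [0.2, -0.4, 1.0]
position: [0.4907, 0.0006, 0.1571]
force: [0.1, 0.2, 0.9]
position: [0.4898, 0.0039, 0.1568]
force: [-1.2, -0.5, 0.7]
position: [0.4889, 0.0069, 0.1566]
force: [-0.4, -2.8, 1.0]
position: [0.4879, 0.0111, 0.1564]
force: [-1.6, -2.4, 1.2]
position: [0.4875, 0.0155, 0.1565]
force: [-1.7, -1.4, 0.6]
```

Contact came at TCP y ≈ 0.0055, about 24 mm behind the bar's centre line, and the knob turns with about 2–3 N. I'll write a small status helper that gives the bar angle, the torque about the knob axis and the next moves.

```bash
cat > st.py <<'E'
import sys
from g import *; from cell import arm
OFF=.024;DN=.0283;step=float(sys.argv[1]) if len(sys.argv)>1 else 6.
st=arm.observe();P=st["position"];ph=31.
def est(turned):
    v=P+[0,0,DN]-(C0-.00255*turned*u);a=np.array([v@e1,v@e2]);R_=np.hypot(*a)
    return (np.degrees(np.arctan2(a[1],-a[0])+np.arcsin(min(1,OFF/R_))))%360,np.sqrt(max(R_**2-OFF**2,0)),v-(v@e1)*e1-(v@e2)*e2
for _ in range(3): ph,r,h=est(np.radians(ph-15))
M=R.from_rotvec(st["ee_rot"]).as_matrix()
p=np.radians(ph);n=-np.cos(p)*e1+np.sin(p)*e2;m=np.sin(p)*e1+np.cos(p)*e2
tq=-np.cross(r*n,st["force"])@(-u)
print("t %.1f phi %.1f r %.4f h %.4f F %s Fm %.1f torque %.3f q7 %.2f"%(st["clock"],ph,r,h@u,st["force"],-st["force"]@m,tq,st["joints"][6]))
pos,ee=P.copy(),M.copy();rows=[]
for k in range(1,5):
    f=ph+k*step;T,y=tgt(f,OFF,.036,DN,np.radians(f-15));d,t=go(T,y,{"position":pos,"ee_rot":R.from_matrix(ee).as_rotvec()})
    t=np.clip(t,-.14,.14);rows.append([*np.round(d,4),round(float(t),3)]);pos=T;ee=ee@R.from_euler("z",t).as_matrix()
for q in rows:print([float(x) for x in q])
E
python3 st.py
```

```text
t 11.1 phi 33.4 r 0.0294 h 0.0027 F [-1.6896 -1.4038  0.5853] Fm 1.4 torque 0.042 q7 1.80
[0.0054, 0.0071, 0.0049, 0.14]
[0.001, 0.0044, -0.0, 0.14]
[0.0012, 0.0044, -0.0002, 0.14]
[0.0014, 0.0043, -0.0004, 0.14]
```

Scaled: 0.005 m / 0.5 = 0.01, 0.0044 m / 0.5 = 0.0088, 0.14 rad / 6.2832 = 0.0223.

```bash
echo '[0.01,0.01,0.006,0.0223,0,0.002,0.0088,0,0.0223,0,0.0024,0.0088,0,0.0223,0]' | python3 nudge.py|egrep 'ce: \['; python3 st.py
```

```text
force: [-3.5, -3.9, 3.4]
t 11.4 phi 49.3 r 0.0351 h 0.0017 F [-3.5432 -3.896   3.3991] Fm 3.6 torque 0.127 q7 1.38
[0.0018, 0.0049, 0.0014, 0.14]
[0.0017, 0.0042, -0.0006, 0.14]
[0.0019, 0.0041, -0.0007, 0.14]
[0.002, 0.004, -0.0009, 0.14]
```

Scaled: 0.0045 m / 0.5 = 0.009, 0.0042 m / 0.5 = 0.0084, 0.14 rad / 6.2832 = 0.0223.

```bash
echo '[0.004,0.009,0,0.0223,0,0.0036,0.0084,0,0.0223,0,0.0038,0.0082,-0.0014,0.0223,0]' | python3 nudge.py|egrep 'ce: \['; python3 st.py
```

```text
force: [-2.5, -2.4, 3.9]
t 11.7 phi 67.4 r 0.0361 h 0.0010 F [-2.4549 -2.4419  3.9383] Fm 1.6 torque 0.059 q7 0.97
[0.0018, 0.0043, -0.0, 0.14]
[0.0021, 0.0039, -0.0011, 0.14]
[0.0023, 0.0037, -0.0012, 0.119]
[0.0023, 0.0037, -0.0013, 0.116]
```

Scaled: 0.004 m / 0.5 = 0.008, 0.002 m / 0.5 = 0.004, 0.12 rad / 6.2832 = 0.0191.

```bash
echo '[0.004,0.008,-0.002,0.0191,0,0.004,0.008,-0.002,0.0191,0,0.004,0.008,-0.002,0.0191,0]' | python3 nudge.py|egrep 'ce: \['; python3 st.py
```

```text
force: [-1.5, -3.2, 0.8]
t 12.0 phi 85.8 r 0.0357 h 0.0006 F [-1.4648 -3.18    0.8089] Fm 2.2 torque 0.078 q7 0.63
[0.0023, 0.0041, -0.0008, 0.14]
[0.0022, 0.0037, -0.0014, 0.138]
[0.0023, 0.0036, -0.0015, 0.115]
[0.0023, 0.0036, -0.0016, 0.113]
```

Scaled: 0.0039 m / 0.5 = 0.0078, 0.0037 m / 0.5 = 0.0074, 0.12 rad / 6.2832 = 0.0191.

```bash
echo '[0.0046,0.0078,-0.002,0.0191,0,0.0046,0.0074,-0.0028,0.0191,0,0.0046,0.0074,-0.003,0.0191,0]' | python3 nudge.py|egrep 'ce: \['; python3 st.py
```

```text
force: [-2.0, -1.7, -1.7]
t 12.3 phi 103.1 r 0.0370 h 0.0000 F [-1.9983 -1.6593 -1.7462] Fm 2.8 torque 0.102 q7 0.30
[0.0013, 0.0036, -0.0015, 0.133]
[0.0023, 0.0035, -0.0016, 0.112]
[0.0023, 0.0035, -0.0017, 0.11]
[0.0023, 0.0035, -0.0017, 0.108]
```

Scaled: 0.0037 m / 0.5 = 0.0074, 0.0023 m / 0.5 = 0.0046, 0.12 rad / 6.2832 = 0.0191.

```bash
echo '[0.0046,0.0074,-0.0034,0.0191,0,0.0046,0.0074,-0.0034,0.0191,0,0.0046,0.0074,-0.0036,0.0191,0]' | python3 nudge.py|egrep 'ce: \['; python3 st.py
```

```text
force: [-3.6, -0.7, -1.5]
t 12.6 phi 120.9 r 0.0376 h 0.0000 F [-3.5557 -0.6799 -1.4554] Fm 3.7 torque 0.138 q7 -0.00
[0.0008, 0.0037, -0.0013, 0.1]
[0.0023, 0.0035, -0.0017, 0.106]
[0.0023, 0.0036, -0.0016, 0.104]
[0.0023, 0.0036, -0.0016, 0.102]
```

Scaled: 0.0036 m / 0.5 = 0.0072, 0.0021 m / 0.5 = 0.0042, 0.1 rad / 6.2832 = 0.0159.

```bash
echo '[0.003,0.0072,-0.003,0.0159,0,0.0042,0.0072,-0.0034,0.0159,0]' | python3 nudge.py|egrep 'ce: \['; python3 st.py
```

```text
force: [-5.4, 0.7, -2.3]
t 12.8 phi 130.6 r 0.0374 h -0.0001 F [-5.3813  0.6753 -2.2554] Fm 5.7 torque 0.214 q7 -0.16
[0.0011, 0.0036, -0.0013, 0.072]
[0.0023, 0.0036, -0.0016, 0.103]
[0.0023, 0.0036, -0.0016, 0.101]
[0.0022, 0.0037, -0.0015, 0.099]
```

Scaled: 0.0036 m / 0.5 = 0.0072, 0.0021 m / 0.5 = 0.0042, 0.1 rad / 6.2832 = 0.0159.

```bash
echo '[0.004,0.0072,-0.0032,0.0159,0,0.0042,0.0072,-0.0032,0.0159,0]' | python3 nudge.py|egrep 'ce: \['; python3 st.py
```

```text
force: [-6.0, 1.1, -3.8]
t 13.0 phi 142.1 r 0.0369 h -0.0001 F [-6.0158  1.083  -3.7749] Fm 6.5 torque 0.240 q7 -0.32
[0.0015, 0.0036, -0.0013, 0.067]
[0.0022, 0.0037, -0.0015, 0.099]
[0.0022, 0.0037, -0.0014, 0.098]
[0.0022, 0.0038, -0.0013, 0.096]
```

Scaled: 0.0037 m / 0.5 = 0.0074, 0.0036 m / 0.5 = 0.0072, 0.1 rad / 6.2832 = 0.0159.

```bash
echo '[0.004,0.0072,-0.0028,0.0143,0,0.0044,0.0074,-0.003,0.0159,0]' | python3 nudge.py|egrep 'ce: \['; python3 st.py
```

```text
force: [-6.4, 3.8, -4.0]
t 13.2 phi 153.5 r 0.0368 h -0.0002 F [-6.4124  3.7803 -3.9984] Fm 7.9 torque 0.291 q7 -0.46
[0.0015, 0.0037, -0.0013, 0.065]
[0.0022, 0.0037, -0.0013, 0.096]
[0.0022, 0.0038, -0.0011, 0.096]
[0.0022, 0.0038, -0.001, 0.095]
```

Scaled: 0.0038 m / 0.5 = 0.0076, 0.0037 m / 0.5 = 0.0074, 0.1 rad / 6.2832 = 0.0159.

```bash
echo '[0.004,0.0074,-0.0026,0.0143,0,0.0044,0.0076,-0.0026,0.0159,0]' | python3 nudge.py|egrep 'ce: \['; python3 st.py
```

```text
force: [-5.7, 4.5, -4.4]
t 13.4 phi 165.0 r 0.0369 h -0.0004 F [-5.7149  4.4814 -4.4106] Fm 7.5 torque 0.275 q7 -0.60
[0.0014, 0.0037, -0.0011, 0.058]
[0.0022, 0.0038, -0.001, 0.095]
[0.0022, 0.0039, -0.0008, 0.095]
[0.0022, 0.0039, -0.0007, 0.095]
```

Scaled: 0.0038 m / 0.5 = 0.0076, 0.0037 m / 0.5 = 0.0074, 0.08 rad / 6.2832 = 0.0127.

```bash
echo '[0,0,0,0,0,0,0,0,0,0]' | python3 nudge.py|egrep 'ce: \['; python3 st.py|head -1;  echo '[0.0036,0.0074,-0.002,0.0127,0,0.0044,0.0076,-0.002,0.0159,0]' | python3 nudge.py|egrep 'ce: \['; python3 st.py
```

```text
force: [-5.5, 2.5, -2.9]
t 13.6 phi 165.8 r 0.0368 h -0.0003 F [-5.5243  2.456  -2.8674] Fm 5.5 torque 0.204 q7 -0.60
force: [-5.5, 5.8, -5.3]
t 13.8 phi 175.9 r 0.0371 h -0.0005 F [-5.4566  5.7846 -5.2717] Fm 7.8 torque 0.289 q7 -0.74
[0.0012, 0.0038, -0.0008, 0.052]
[0.0022, 0.0039, -0.0007, 0.095]
[0.0022, 0.0039, -0.0005, 0.096]
[0.0022, 0.0039, -0.0003, 0.096]
```

Scaled: 0.0039 m / 0.5 = 0.0078, 0.0038 m / 0.5 = 0.0076, 0.1 rad / 6.2832 = 0.0159.

```bash
echo '[0.0032,0.0076,-0.0016,0.0127,0,0.0044,0.0078,-0.0012,0.0159,0]' | python3 nudge.py|egrep 'ce: \['; python3 st.py
```

```text
force: [-4.8, 6.4, 3.5]
t 14.0 phi 187.3 r 0.0369 h -0.0005 F [-4.7868  6.3892  3.5429] Fm 7.7 torque 0.284 q7 -0.89
[0.0013, 0.0039, -0.0006, 0.054]
[0.0022, 0.0039, -0.0004, 0.096]
[0.0022, 0.004, -0.0002, 0.097]
[0.0022, 0.0039, 0.0, 0.099]
```

Scaled: 0.0039 m / 0.5 = 0.0078, 0.0038 m / 0.5 = 0.0076, 0.1 rad / 6.2832 = 0.0159.

```bash
echo '[0.0032,0.0076,-0.0008,0.0127,0,0.0044,0.0078,-0.0006,0.0159,0]' | python3 nudge.py|egrep 'ce: \['; python3 st.py;python3 -c "
from cell import arm; import cv2
cv2.imwrite('pics/s5.png',arm.get_image('side')['image']);cv2.imwrite('pics/n5.png',arm.get_image('scene')['image'])"
```

```text
force: [-2.9, 8.4, 1.0]
t 14.2 phi 199.1 r 0.0375 h -0.0001 F [-2.9113  8.4154  0.9511] Fm 8.7 torque 0.327 q7 -1.04
[0.001, 0.0039, 0.0003, 0.065]
[0.0022, 0.0039, 0.0, 0.099]
[0.0022, 0.0039, 0.0002, 0.101]
[0.0023, 0.0039, 0.0004, 0.103]
```

Scaled: 0.0039 m / 0.5 = 0.0078, 0.0022 m / 0.5 = 0.0044, 0.1 rad / 6.2832 = 0.0159.

```bash
echo '[0.0028,0.0078,0,0.0127,0,0.0044,0.0078,0,0.0159,0]' | python3 nudge.py|egrep 'ce: \['; python3 st.py; echo '[0,0,0,0,0]' | python3 nudge.py|egrep 'ce: \['; python3 st.py|head -1;  echo '[0,0,0,0,0,0,0,0,0,0]' | python3 nudge.py|egrep 'ce: \['; python3 st.py|head -1
```

```text
force: [-1.5, 10.1, 1.6]
t 14.5 phi 210.0 r 0.0377 h 0.0000 F [-1.4614 10.0917  1.5973] Fm 10.1 torque 0.380 q7 -1.19
[0.0008, 0.0038, 0.0008, 0.066]
[0.0023, 0.0039, 0.0004, 0.102]
[0.0023, 0.0039, 0.0006, 0.104]
[0.0023, 0.0038, 0.0008, 0.106]
force: [-1.8, 8.4, 1.0]
t 14.6 phi 211.0 r 0.0376 h 0.0002 F [-1.7734  8.3767  1.0444] Fm 8.2 torque 0.309 q7 -1.19
force: [-0.4, 7.9, 1.4]
t 14.8 phi 210.8 r 0.0376 h 0.0002 F [-0.3885  7.9099  1.384 ] Fm 8.0 torque 0.300 q7 -1.19
```

Held still, the reading was 0.20 N m at 165° and is 0.30 N m at 211°, and the rise began at about 122°. Allowing for the contact shifting on the bar, the knob is about 80° past touch. I'll add about 15° in small steps, watching for any second jump.

Scaled: 0.0039 m / 0.5 = 0.0078, 0.0022 m / 0.5 = 0.0044, 0.1 rad / 6.2832 = 0.0159.

```bash
echo '[0.0028,0.0078,0.0008,0.0143,0,0.0044,0.0078,0.001,0.0159,0]' | python3 nudge.py|egrep 'ce: \['; python3 st.py; echo '[0,0,0,0,0,0,0,0,0,0]' | python3 nudge.py|egrep 'ce: \['; python3 st.py|head -1
```

```text
force: [1.1, 9.5, 0.6]
t 15.0 phi 221.0 r 0.0377 h 0.0000 F [1.1484 9.5407 0.5526] Fm 9.3 torque 0.351 q7 -1.36
[0.0008, 0.0037, 0.0011, 0.066]
[0.0023, 0.0038, 0.0008, 0.106]
[0.0023, 0.0038, 0.0009, 0.108]
[0.0023, 0.0037, 0.0011, 0.11]
force: [1.3, 8.5, 1.4]
t 15.2 phi 222.1 r 0.0376 h 0.0003 F [1.2829 8.4963 1.4241] Fm 8.6 torque 0.323 q7 -1.36
```

Scaled: 0.0038 m / 0.5 = 0.0076, 0.0022 m / 0.5 = 0.0044, 0.08 rad / 6.2832 = 0.0127.

```bash
echo '[0.0028,0.0076,0.0016,0.0127,0,0.0044,0.0076,0.0016,0.0159,0]' | python3 nudge.py|egrep 'ce: \['; python3 st.py; echo '[0,0,0,0,0,0,0,0,0,0,0,0,0,0,0,0,0,0,0,0]' | python3 nudge.py|egrep 'ce: \['; python3 st.py|head -1
python3 - <<'E'
from cell import arm; import cv2
cv2.imwrite('pics/s6.png',arm.get_image('side')['image'])
E
```

```text
force: [3.6, 9.8, 2.5]
t 15.4 phi 232.1 r 0.0377 h 0.0000 F [3.6164 9.777  2.4943] Fm 10.6 torque 0.400 q7 -1.52
[0.0008, 0.0036, 0.0014, 0.085]
[0.0023, 0.0037, 0.0011, 0.11]
[0.0023, 0.0037, 0.0013, 0.112]
[0.0023, 0.0036, 0.0014, 0.113]
force: [3.1, 8.2, 1.6]
t 15.8 phi 233.2 r 0.0375 h 0.0003 F [3.1371 8.2359 1.5797] Fm 8.8 torque 0.330 q7 -1.51
```

Scaled: -0.04 m / 0.5 = -0.08, -0.03 m / 0.5 = -0.06.

```bash
echo '[0,-0.03,0,0,0,0,-0.02,0,0,0,0,0,-0.06,0,0,0,0,-0.08,0,0,0,0,-0.08,0,0,0,-0.08,-0.04,0,0,0,-0.08,0,0,0,0,-0.08,0,0,0,0,0,0,0,0]' | python3 nudge.py|egrep 'pos|ce: \['
python3 - <<'E'
from g import *; from h import *; from cell import arm; import cv2
im=arm.get_image("side")["image"];cv2.imwrite("pics/s7.png",im)
m=(im.max(2)<70).astype(np.uint8);n,l,s,c=cv2.connectedComponentsWithStats(m)
for i in range(1,n):
    if s[i,4]>80 and 290<c[i,0]<390 and 180<c[i,1]<270:
        ys,xs=np.where(l==i);print(s[i],c[i],cv2.minAreaRect(np.c_[xs,ys].astype(np.float32)))
for f in(33,43,53,63):
    print(f,[proj("side",tgt(f,0,r,0,3.7)[0]) for r in(.05,-.05)])
E
```

```text
position: [0.6285, 0.1683, 0.3078]
force: [-0.2, -0.4, -1.1]
[313 218  18  17 151] [321.7947 226.0464] ((322.046142578125, 226.16925048828125), (18.605209350585938, 8.682430267333984), 29.74488067626953)
33 [array([357.6232, 242.7894]), array([313.859 , 222.2742])]
43 [array([356.8349, 244.1693]), array([315.0149, 221.0988])]
53 [array([355.3798, 245.2133]), array([316.7695, 220.2846])]
63 [array([353.2872, 245.8794]), array([319.0575, 219.8461])]
```

```bash
python3 - <<'E'
import cv2,numpy as np
im=cv2.imread("pics/s7.png")
for t in(45,55,65,80,95):
    m=((im.max(2)<t)).astype(np.uint8);n,l,s,c=cv2.connectedComponentsWithStats(m)
    for i in range(1,n):
        if s[i,4]>60 and 290<c[i,0]<390 and 190<c[i,1]<270:
            ys,xs=np.where(l==i);r=cv2.minAreaRect(np.c_[xs,ys].astype(np.float32));print(t,s[i],np.round(r[1],1),r[2])
g=im[205:262,305:365].max(2)[::3,::3];print(g)
E
```

```text
80 [313 217  45  31 554] [46.5 17.4] 26.56505012512207
95 [313 217  46  31 617] [47.  17.9] 26.56505012512207
[[219 164 197 227 243 245 245 243 242 223 219 214 215 216 194 250 251 247
  181 204]
 [109 144 177 235 242 244 246 246 246 246 247 247 246 242 228 251 253 248
  202 204]
 [106 115 143 139 211 242 245 246 247 248 240 239 235 241 153 190 187 200
  235 235]
 [108 160 156 138 173 181 185 184 182 188 252 253 253 242 122 143 145 189
  161 181]
 [200 186 246 231  92 147 249 249 249 250 149 186 162 175 248 245 238 149
  203 178]
 [186 197 250 236  63  68  75 183 249 193 145 180 160 183 248 248 246 220
  163 162]
 [248 249 249  66  66  64  64  72  75 161 161 171 175 123 239 243 242 211
  143 143]
 [245 243 244  63  66  66  64  64  66  76  76 108 191 241 246 247 246 245
  245 245]
 [231 224 234 238 147  65  66  67  68  73  70  80  78 227 248 249 247 248
  247 246]
 [187 190 213 231 226 237 112  67  70  69  69  74  71  82  83 227 248 248
  246 246]
 [232 215 198 219 216 232 239 161  72  70  72  70  68  72  73  82  82 204
  230 235]
 [233 211 213 207 198 192 211  70  72  71  70  70  72  73  73  74  75  83
  142 220]
 [218 197 216 202 168 182 207 179  72  68  70  88  71  72  73  75  75  74
  244 247]
 [164 208 205 205 205 163 170 142 162  95  85 209 242 187  74  76  74 135
  170 176]
 [161 191 207 207 207 193 194 180 159 136 188 231 234 238 217 136  75 251
  176 191]
 [161 163 196 196 203 206 193 156 194 173 141 244 242 241 237 239 238 181
  199 226]
 [162 162 121 121 121 127 144 159 147 129 149 240 244 245 233 241 233 190
  231 203]
 [161 142 120 118 121 120 122 120 120 121 137 221 232 241 236 241 213 184
  198 168]
 [162 121 117 219 210 124 120 120 120 120 207 208 239 191 242 239 168 159
  174 199]]
```

```bash
python3 - <<'E'
from g import *; from h import *; import cv2
def edge(f):
    im=cv2.imread(f);m=(im.max(2)<85).astype(np.uint8);n,l,s,c=cv2.connectedComponentsWithStats(m)
    for i in range(1,n):
        if s[i,4]>300 and 290<c[i,0]<390 and 190<c[i,1]<270:
            k=l==i;x0=s[i,0];w=s[i,2];xs=np.arange(x0+6,x0+w-5);top=np.array([np.where(k[:,x])[0][0] for x in xs])
            ends=np.where(k);return s[i],np.degrees(np.arctan(np.polyfit(xs,top,1)[0]))
print(edge("pics/side0.png"),edge("pics/s7.png"))
def box(f,t):
    B,_=tgt(f,0,0,0,t);p=np.radians(f);n=-np.cos(p)*e1+np.sin(p)*e2;m=np.sin(p)*e1+np.cos(p)*e2
    X=np.array([proj("side",B+a*.05*n+b*.007*m+h*.013*u) for a in(1,-1) for b in(1,-1) for h in(1,-1)])
    q=[proj("side",B+a*.05*n+.013*u) for a in(1,-1)];dd=q[0]-q[1]
    return f,X.min(0).round(1),X.max(0).round(1),np.degrees(np.arctan(dd[1]/dd[0])).round(1)
for f in(0,5,10,15,20):print(box(f,0))
for f in(25,30,35,40,45,50,55):print(box(f,3.5))
E
```

```text
(array([314, 217,  46,  24, 602], dtype=int32), np.float64(17.651449100369987)) (array([313, 217,  45,  31, 602], dtype=int32), np.float64(27.938281588632197))
(0, array([313. , 217.1]), array([361.3, 239.7]), np.float64(12.2))
(5, array([312.7, 216.1]), array([361.9, 240.7]), np.float64(14.5))
(10, array([312.5, 215.2]), array([362.3, 241.7]), np.float64(16.6))
(15, array([312.5, 214.3]), array([362.5, 242.6]), np.float64(18.6))
(20, array([312.7, 213.6]), array([362.5, 243.5]), np.float64(20.4))
(25, array([310.9, 216.6]), array([360.6, 247.9]), np.float64(22.2))
(30, array([310.8, 216. ]), array([360.6, 248.6]), np.float64(24.0))
(35, array([311. , 215.5]), array([360.7, 249.3]), np.float64(25.8))
(40, array([311.3, 215. ]), array([360.6, 249.9]), np.float64(27.6))
(45, array([311.8, 214.7]), array([360.4, 250.4]), np.float64(29.5))
(50, array([312.4, 214.4]), array([359.9, 250.8]), np.float64(31.4))
(55, array([313.2, 214.3]), array([359.3, 251.1]), np.float64(33.4))
```

The bar's image angle shows the knob turned about 208° from its start. First touch was at about 110–120° of that, so it sits about 90–100° past touch. The arm is clear, so I'm handing in.

```bash
python3 -c "
from cell import arm;print(arm.sign_off())"
```

```text
the job is handed in; nothing more can be done
None
```

I turned the knob clockwise to an estimated 90–100° past first touch (the target was a quarter turn), let go, moved the arm clear and handed the job in. No verdict came back. The touch angle was felt from a gradual rise in force, so it could be off by about 15°, and I did not re-check the cylinder or the other things on the cart.

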